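Release the stuck tray of a studio drying box

TASK

The drying box on the ceramics bench is switched off and its tray of test tiles is locked in. Take the release pin (the tall, slim-handled tool) out of the wooden tool stand, push it down through the round hole in the top of the box until the tray springs out, then put the pin back upright in the same hole of the stand and let go of it.

Things in the scene. Friction and masses are not known exactly. Their poses are not given: they have to be found in the camera images.
- pin_grip (a point): Release pin (loose, 120 g), upright in a wooden stand: round wooden handle 22 mm across, 70 mm tall; below it a steel flange 44 mm across, 6 mm thick, resting on the stand; then a shaft. Point on its axis, half-way up the handle, 41 mm above the stand's top. z: up the pin; y, at the start: along the row of tools (sides across the row are free). Neighbours: shorter, ball and square heads.
- pin_tip (a point): Centre of the flat end of the pin's steel shaft (10 mm across, 65 mm long), 106 mm below pin_grip on the pin's axis; same axes. The fixed stand: plate 80 x 250 mm, 12 mm thick, its top 85 mm above the table, with three 30 mm round holes in a row, 85 mm apart, a tool in each.
- release_hole (a point): Centre of the mouth of the round 32 mm hole in the top of the fixed white drying box (240 deep, 220 wide, 110 high), midway between a raised white plug and a dial, each 70 mm off, up to 17 mm tall. z up, x to the box's back. 20 mm below the mouth lies a spring latch's pad, wider than the hole: 4 N at first, 8 N at the end; it frees the tray when 28 mm below the mouth and stops at 44 mm.
- tray (a joint): How far the tray stands out of the drying box's front, in m: 0 locked in (start), 0.055 fully out. When the latch is tripped a spring drives it out, along the hole's -x, and it stays out. Its front is 200 mm wide, its top 74 mm above the table.
Not all that is in view belongs to the job. What is shaped like the part that bears pin_grip but blue is not meant.

How it is judged:
On the way:
1. the tray springs out (by more than 20 mm) while the pin's tip is in the release hole, at least 10 mm below its mouth (value of joint tray above 0.02 m and z of pin_tip in the frame of release_hole below -0.01 m and horizontal distance between pin_tip and release_hole below 0.02 m), for 0.05 s.
At the end, for the whole second after the job is handed in: The tray stands more than 45 mm out of the box, and the pin, let go, stands upright (within 10 degrees) and at rest in the stand hole it came from, within 22 mm of where it stood at the start (value of joint tray above 0.045 m and distance of pin_grip from where it was at the start of the episode below 0.022 m and angle between pin_grip's own z axis and vertical below 0.17 rad); the robot touches nothing.
It also fails if it takes over 48 s, if anything falls off the work surface, if the arm or the gripper's body presses on something with over 40 N, if the wrist force passes 120 N, or if a joint passes its speed limit or range.

ROBOT

A 6-joint arm with a two-finger parallel gripper is mounted at the origin on the work surface. World frame = base frame: x ahead of the robot, y to its left, z up, the work surface at z = 0. Lengths are in m, angles in rad, forces in N, time in s.
With the tool pointing down it reaches from about 0.325 to 0.925 m from the base axis. Payload 3.1 kg.
Tool frame: the origin (TCP) lies on the centre line of the jaws, within the pads' length; the fingertips stand 11 mm ahead of it and the grasp point (between the pads) lies 8 mm behind it; z points along the fingers, y is the line along which they close (so a half turn about z gives the same grasp; the last joint's range is limited). The gripper opens to 85 mm and grips with 20 to 120 N. Pads are 22 mm wide; open, the fingers measure 114 mm over their backs; the gripper's body (76 mm by 85 mm) begins 54 mm behind the grasp point. The pads swing forward as they close: fully open they stand 13 mm farther back than shut.
Start: joints at [-1.396, 0.217, 1.613, -0, 1.311, -0.112], TCP at [0.177, -0.599, 0.242] pointing down, gripper open.
Joint ranges: [-2.75, 2.75], [-0.78, 2.1], [0.31, 2.55], [-1.13, 4.27], [0.13, 2.63], [-2.58, 2.58]. Speed limits (rad/s): [2.79, 2.79, 3.14, 3.14, 3.14, 3.14].

INTERFACE

Orientations are given as [roll, pitch, yaw] about the fixed x, y, z axes, in that order (R = Rz(yaw) Ry(pitch) Rx(roll)).
In Python, from workcell import robot, cams gives the robot as it stands. The module is installed in compiled form; this text tells all that it offers.
- The arm moves only by the tool play_rows, never from a script. Its argument "steps" is a list of rows, each an object with "claw": the opening in per cent of the stroke, from 0 (shut) to 100 (fully open); "delta_pos": the shift along the tool's x, y, z in m, a list of three; "angular": the turn, a rotation vector about the tool's x, y, z in degrees, a list of three. A call has 1 to 20 rows; each row shifts and turns the commanded pose from where the row before left it, along the tool's axes as they then stand; what a row does not reach is not made up. A row lasts 1/8 s, in which the tool goes at most 62.5 mm and 10.7 degrees, less where a joint would pass 70% of its speed; a pose out of reach is approached as far as the arm can. A call with a gripper value outside its range is refused whole. The fingers move at their own pace and stop on an object; "grip_force" is the grip in N (left out, the last holds). Time passes only in rows, so rows that do not move let the fingers close. It gives the time, the measured TCP pose, the force, the opening and the grip force at its end, in the units of the state.
- robot.observe(): the state, without advancing time (a new reading comes with each control period).
- cams.grab_frame(name): name is "side" or "top"; returns (picture, depth): 400x640x3 uint8, red, green, blue; 400x640 float32, m along the optical axis (not along the pixel's ray), 0 where there is no reading.
- cams.get_calibration(name): a dict with "intrinsics" (3x3 intrinsics, pixels), "position" and "attitude" of the camera in the world. Camera axes: x right, y up, looking along -z (the intrinsics and any distortion apply to the point x, -y, -z); pixel columns grow to the right and rows downward; lengths in m; the calibration is good to about 2 mm. A picture is of the moment at which its call begins. get_calibration takes no time and is no camera call.
- robot.close_job(): hands the job in; it is judged then, once.
The state is a dict: "time": time; "joint_pos": joint angles; "dq": joint speeds; "effort": joint torques, N m; "tool_pos": TCP position; "tool_rot": TCP orientation; "wrist_force": force on the tool from outside, world axes, zero at the start; "moment": the same for the moment, N m; "width": opening from 0.0 (shut) to 1.0 (fully open); "finger_force": force on a finger pad.
Only numpy, scipy, OpenCV 4.12 (cv2) and the standard library are available. Lean on these libraries where they do the work, as an engineer would, in place of code of your own. Each camera call takes 0.05 s, during which the arm holds its last target. There are 200 camera calls.

## Working session

There is one attempt and no reset: what is moved stays moved. The work goes in short steps, Python scripts to look and compute and a tool call to move; the robot and the scene stay as the last step left them, time stands still between calls to the robot, and variables do not carry over. Pictures are saved under pics/ and viewed, at most 10 in all, crops included, and the job is handed in when it is done.

Besides the shell and the picture viewer there is one more tool, called after "Call:" in YAML: its name, and indented under it one key for each argument. play_rows: Moves the arm, as the interface text tells. Its arguments: {"type":"object","properties":{"steps":{"type":"array"},"grip_force":{"type":"number"}},"required":["steps"]}

```bash
mkdir -p pics; cat > h.py <<'E'
import numpy as np, cv2
from scipy.spatial.transform import Rotation as R
from workcell import robot, cams
def pose(name):
    c=cams.get_calibration(name); K=np.array(c["intrinsics"]); a=np.array(c["attitude"],float)
    Rm=a if a.shape==(3,3) else (R.from_euler('xyz',a).as_matrix() if a.size==3 else R.from_quat(a).as_matrix())
    return c,K,Rm,np.array(c["position"])
def cloud(name,d):
    c,K,Rm,p=pose(name); v,u=np.mgrid[:d.shape[0],:d.shape[1]]
    x=(u-K[0,2])/K[0,0]*d; y=(v-K[1,2])/K[1,1]*d
    return np.stack([x,-y,-d],-1)@Rm.T+p
E
python3 - <<'E'
from h import *
for n in("side","top"):
    im,d=cams.grab_frame(n); cv2.imwrite(f"pics/{n}0.png",im[:,:,::-1]); np.savez(f"{n}0",im=im,d=d)
    print(n,cams.get_calibration(n), (d>0).mean())
print(robot.observe())
E
```

```text
side {'intrinsics': array([[393.18879492,   0.        , 321.69289786],
       [  0.        , 393.18879492, 201.93555759],
       [  0.        ,   0.        ,   1.        ]]), 'position': array([0.14687857, 0.54950465, 0.59681754]), 'attitude': array([ 0.91799217,  0.02062561, -2.64307659])} 0.99601171875
top {'intrinsics': array([[414.97699198,   0.        , 325.37982473],
       [  0.        , 414.97699198, 203.91245895],
       [  0.        ,   0.        ,   1.        ]]), 'position': array([ 0.40638502, -0.00841954,  0.84773618]), 'attitude': array([ 0.10468394, -0.01164675, -1.58362328])} 0.99576953125
{'time': 0.1, 'joint_pos': array([-1.39619257e+00,  2.17678214e-01,  1.61479670e+00,  1.64107131e-06,
        1.31130919e+00, -1.12220950e-01]), 'dq': array([-0.00136166, -0.00103515, -0.00396533,  0.00032987, -0.00014401,
        0.00141244]), 'effort': array([-5.83657893e-04, -3.98075581e+01, -3.04968166e+01, -1.38747605e-04,
        4.33595109e-03,  2.09240335e-05]), 'tool_pos': array([ 0.17670067, -0.59874967,  0.24108712]), 'tool_rot': array([-3.13941516e+00, -2.46986037e-04,  2.86824014e-01]), 'wrist_force': array([ 0.05811828,  0.08230919, -0.58962568]), 'moment': array([ 0.00445653, -0.00100921,  0.03414644]), 'finger_force': 0.0, 'width': 1.0025792034891112}
```

View pics/side0.png

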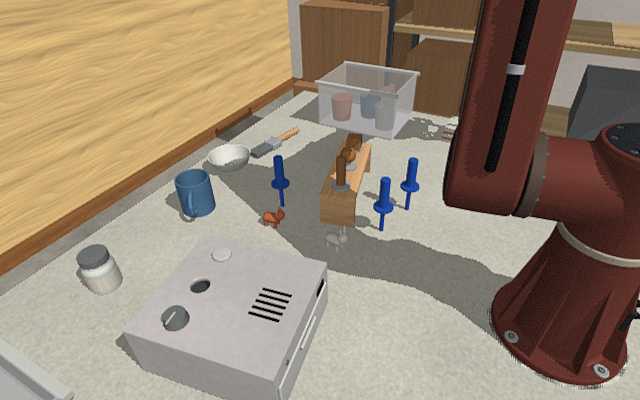

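View pics/top0.png

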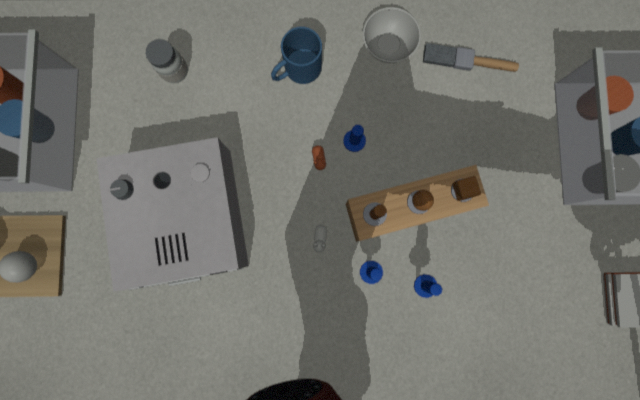

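The top view shows the stand with three tools: a slim handle at (377,211), a ball at (421,200) and a square at (468,188). Three blue look-alikes stand at (355,138), (371,271) and (427,286). The hole is at (162,180), between the dial (121,188) and the plug (200,172). In the side view the slim handle is at (341,170) and the hole at (200,286).

Candidates for the pin are the slim brown handle at (377,211), the ball head at (421,200), the square head at (468,188), and the blue ones at (355,138), (371,271) and (427,286). I choose (377,211) and will check it in a crop.

```bash
python3 - <<'E'
from h import *
S=np.load("side0.npz");T=np.load("top0.npz")
ims,ds=S["im"],S["d"]; imt,dt=T["im"],T["d"]
cs=cloud("side",ds); ct=cloud("top",dt)
a=cv2.resize(ims[120:240,250:430],None,fx=4,fy=4,interpolation=cv2.INTER_CUBIC)
b=cv2.resize(imt[120:310,330:510],None,fx=2,fy=2.526,interpolation=cv2.INTER_CUBIC)
cv2.imwrite("pics/crop1.png",cv2.resize(np.hstack([a[:,:440],b]),(800,480))[:,:,::-1])
def pr(n,c,u,v): print(n,(u,v),c[v,u].round(3))
for u,v in [(377,211),(380,209),(374,214),(421,200),(468,188),(355,131),(371,271),(427,286),(355,220),(162,180),(162,160),(121,188),(200,172),(445,205),(400,212),(302,55),(318,158),(330,240)]: pr("top",ct,u,v)
for u,v in [(341,158),(341,170),(340,187),(200,286),(200,300),(221,254),(175,318),(279,160),(384,182),(412,162)]: pr("side",cs,u,v)
# point-cloud segments
for n,c in(("top",ct),("side",cs)):
    # box top
    m=(abs(c[...,2]-.11)<.008)&(c[...,1]>.15)&(c[...,0]>.2)&(c[...,0]<.75)&(c[...,1]<.6)
    r=cv2.minAreaRect(c[m][:,:2].astype(np.float32)*1000); print(n,"box",r, np.median(c[m][:,2]))
    m=(c[...,2]>.075)&(c[...,2]<.095)&(c[...,0]>.3)&(c[...,0]<.55)&(c[...,1]<0)&(c[...,1]>-.4)
    m=cv2.morphologyEx(m.astype(np.uint8),cv2.MORPH_OPEN,np.ones((3,3)))>0
    r=cv2.minAreaRect(c[m][:,:2].astype(np.float32)*1000); print(n,"stand",r,np.median(c[m][:,2]))
    # handle points
    m=(c[...,2]>.105)&(c[...,2]<.2)&(c[...,0]>.28)&(c[...,0]<.5)&(c[...,1]<-.04)&(c[...,1]>-.16)
    q=c[m]; print(n,"handle n",len(q),q.mean(0).round(4),q.min(0).round(3),q.max(0).round(3))
E
```

```text
top (377, 211) [ 0.466 -0.103  0.161]
top (380, 209) [ 0.469 -0.108  0.161]
top (374, 214) [ 0.462 -0.1    0.149]
top (421, 200) [ 0.486 -0.184  0.134]
top (468, 188) [ 0.508 -0.271  0.122]
top (355, 131) [ 0.607 -0.071  0.143]
top (371, 271) [ 0.366 -0.093  0.14 ]
top (427, 286) [ 0.338 -0.192  0.119]
top (355, 220) [ 0.456 -0.073  0.085]
top (162, 180) [0.534 0.282 0.089]
top (162, 160) [0.566 0.275 0.111]
top (121, 188) [0.514 0.338 0.127]
top (200, 172) [0.543 0.205 0.114]
top (445, 205) [ 0.482 -0.241  0.083]
top (400, 212) [ 0.47  -0.156  0.087]
top (302, 55) [0.814 0.026 0.003]
top (318, 158) [ 0.583 -0.005  0.038]
top (330, 240) [ 0.421 -0.028 -0.001]
side (341, 158) [ 0.465 -0.102  0.161]
side (341, 170) [ 0.463 -0.099  0.132]
side (340, 187) [ 0.463 -0.094  0.091]
side (200, 286) [0.544 0.268 0.09 ]
side (200, 300) [0.508 0.301 0.11 ]
side (221, 254) [0.542 0.21  0.115]
side (175, 318) [0.508 0.349 0.124]
side (279, 160) [ 0.603 -0.068  0.136]
side (384, 182) [ 0.361 -0.09   0.138]
side (412, 162) [ 0.334 -0.189  0.139]
top box ((509.00726318359375, 348.0145568847656), (471.78155517578125, 318.97894287109375), 66.26809692382812) 0.10937158174324335
top stand ((434.6224060058594, -204.97755432128906), (192.44793701171875, 250.53712463378906), 14.55288028717041) 0.08475123202357043
top handle n 342 [ 0.4183 -0.1032  0.1447] [ 0.35  -0.119  0.106] [ 0.477 -0.091  0.163]
side box ((528.1224365234375, 330.1310729980469), (371.6325988769531, 329.8446350097656), 9.786324501037598) 0.109532093246063
side stand ((430.6996765136719, -202.91619873046875), (202.40573120117188, 255.95359802246094), 14.684805870056152) 0.08488494681414849
side handle n 442 [ 0.4202 -0.0983  0.1327] [ 0.351 -0.115  0.105] [ 0.478 -0.088  0.163]
```

View pics/crop1.png

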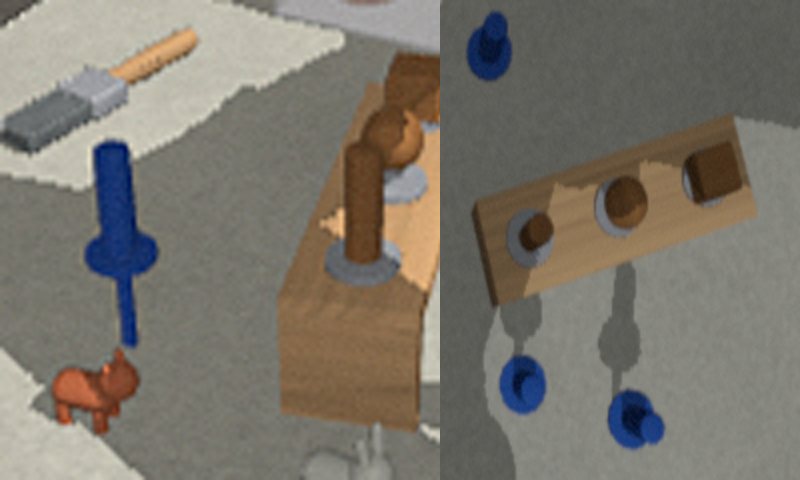

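The crop confirms the choice: a slim brown handle with a steel flange at the near end of the stand. The ball and square heads are its neighbours, and the blue ones stand off the stand.

```bash
cat >> h.py <<'E'
from scipy.optimize import least_squares
def circ(q,r=None):
    f=(lambda p:np.hypot(q[:,0]-p[0],q[:,1]-p[1])-(r if r else p[2]))
    x0=list(q.mean(0)[:2])+([] if r else [.015])
    return least_squares(f,x0,loss='soft_l1',f_scale=.001).x
def tool(dw,o=None):
    """world shift -> tool shift"""
    o=o or robot.observe(); return (R.from_euler('xyz',o["tool_rot"]).inv().apply(dw)).round(4)
E
python3 - <<'E'
from h import *
for n in("top","side"):
    z=np.load(n+"0.npz");im,d=z["im"],z["d"];c=cloud(n,d);_,K,Rm,p=pose(n)
    near=lambda x,y,r:np.hypot(c[...,0]-x,c[...,1]-y)<r
    m=near(.465,-.103,.03)&(c[...,2]>.1)
    q=c[m]; print(n,"axis r11",circ(q[q[:,2]<.155],.011).round(4),"ztop",np.percentile(q[:,2],97).round(4))
    t=q[q[:,2]>.158]; print(" topmean",t.mean(0).round(4),len(t))
    # hole: rays through below-plane pixels
    ray=(c-p); s=(.11-p[2])/ray[...,2]; h=p+ray*s[...,None]
    m=(c[...,2]<.104)&(np.hypot(h[...,0]-.535,h[...,1]-.275)<.03)
    g=np.hypot(h[...,0]-.535,h[...,1]-.275)<.03
    lum=im.mean(-1); print(" lum",np.percentile(lum[g],[5,50,95]))
    print(" hole mean",h[m].mean(0).round(4),cv2.minEnclosingCircle(h[m][:,:2].astype(np.float32)*1000),m.sum())
    top=near(.5,.22,.06)&(c[...,2]>.1);print(" boxz",np.median(c[top][:,2]).round(4))
o=robot.observe()
print(tool(np.array([.466,-.104,.24])-o["tool_pos"]))
E
```

```text
top axis r11 [ 0.4678 -0.1087] ztop 0.1621
 topmean [ 0.4678 -0.1083  0.1603] 115
 lum [ 32.66666667 132.         136.        ]
 hole mean [0.5309 0.2737 0.11  ] ((531.1170043945312, 273.958740234375), 15.6360502243042) 231
 boxz 0.1094
side axis r11 [ 0.4691 -0.1076] ztop 0.161
 topmean [ 0.4676 -0.1051  0.1604] 45
 lum [ 59.03333333 182.         190.66666667]
 hole mean [0.5291 0.2786 0.11  ] ((528.2192993164062, 278.92303466796875), 14.89493465423584) 192
 boxz 0.1097
[ 0.4174 -0.3927  0.002 ]<stdin>:9: RuntimeWarning: divide by zero encountered in divide
<stdin>:9: RuntimeWarning: invalid value encountered in multiply
```

Call:
play_rows:
  steps:
    - {"claw": 100,"delta_pos": [0.0348,-0.0323,0],"angular": [0,0,0]}
    - {"claw": 100,"delta_pos": [0.0348,-0.0323,0],"angular": [0,0,0]}
    - {"claw": 100,"delta_pos": [0.0348,-0.0323,0],"angular": [0,0,0]}
    - {"claw": 100,"delta_pos": [0.0348,-0.0323,0],"angular": [0,0,0]}
    - {"claw": 100,"delta_pos": [0.0348,-0.0323,0],"angular": [0,0,0]}
    - {"claw": 100,"delta_pos": [0.0348,-0.0323,0],"angular": [0,0,0]}
    - {"claw": 100,"delta_pos": [0.0348,-0.0323,0],"angular": [0,0,0]}
    - {"claw": 100,"delta_pos": [0.0348,-0.0323,0],"angular": [0,0,0]}
    - {"claw": 100,"delta_pos": [0.0348,-0.0323,0],"angular": [0,0,0]}
    - {"claw": 100,"delta_pos": [0.0348,-0.0323,0],"angular": [0,0,0]}
    - {"claw": 100,"delta_pos": [0.0348,-0.0323,0],"angular": [0,0,0]}
    - {"claw": 100,"delta_pos": [0.0348,-0.0323,0],"angular": [0,0,0]}

```text
time: 1.6
tool_pos: [0.468, -0.108, 0.242]
tool_rot: [-3.142, 0.0, 0.287]
wrist_force: [0.2, 0.0, 0.1]
width: 0.999
finger_force: 0.0
```

Call:
play_rows:
  steps:
    - {"claw": 100,"delta_pos": [0,0,0],"angular": [0,0,-9.8]}
    - {"claw": 100,"delta_pos": [0,0,0],"angular": [0,0,-9.8]}
    - {"claw": 100,"delta_pos": [0,0,0],"angular": [0,0,-9.8]}
    - {"claw": 100,"delta_pos": [0,0,0],"angular": [0,0,-9.8]}
    - {"claw": 100,"delta_pos": [0,0,0],"angular": [0,0,-9.8]}
    - {"claw": 100,"delta_pos": [0,0,0],"angular": [0,0,-9.8]}
    - {"claw": 100,"delta_pos": [0,0,0],"angular": [0,0,-9.8]}
    - {"claw": 100,"delta_pos": [0,0,0],"angular": [0,0,-9.8]}
    - {"claw": 100,"delta_pos": [0,0,0],"angular": [0,0,-9.8]}
    - {"claw": 100,"delta_pos": [0,0,0],"angular": [0,0,0]}

```text
time: 2.85
tool_pos: [0.4673, -0.1094, 0.2418]
tool_rot: [-3.141, -0.001, 1.824]
wrist_force: [-0.0, 0.1, -0.6]
width: 1.001
finger_force: 0.0
```

```bash
python3 - <<'E'
from h import *
o=robot.observe(); print(o["time"],o["tool_pos"],o["tool_rot"],o["wrist_force"])
print(tool(np.array([.468,-.108,.118])-o["tool_pos"],o))
E
```

```text
2.85 [ 0.46733408 -0.10942686  0.24179884] [-3.14076243e+00 -5.99348738e-04  1.82419383e+00] [-1.52010616e-04  1.27600912e-01 -5.94405231e-01]
[0.0011 0.0011 0.1238]
```

Call:
play_rows:
  steps:
    - {"claw": 100,"delta_pos": [0.001,0.001,0.031],"angular": [0,0,0]}
    - {"claw": 100,"delta_pos": [0,0,0.031],"angular": [0,0,0]}
    - {"claw": 100,"delta_pos": [0,0,0.031],"angular": [0,0,0]}
    - {"claw": 100,"delta_pos": [0,0,0.031],"angular": [0,0,0]}
    - {"claw": 100,"delta_pos": [0,0,0],"angular": [0,0,0]}
    - {"claw": 40,"delta_pos": [0,0,0],"angular": [0,0,0]}
    - {"claw": 30,"delta_pos": [0,0,0],"angular": [0,0,0]}
    - {"claw": 0,"delta_pos": [0,0,0],"angular": [0,0,0]}
    - {"claw": 0,"delta_pos": [0,0,0],"angular": [0,0,0]}
    - {"claw": 0,"delta_pos": [0,0,0],"angular": [0,0,0]}
    - {"claw": 0,"delta_pos": [0,0,0],"angular": [0,0,0]}
    - {"claw": 0,"delta_pos": [0,0,0],"angular": [0,0,0]}
  grip_force: 60

```text
time: 4.35
tool_pos: [0.4692, -0.1087, 0.1195]
tool_rot: [3.14, 0.001, 1.826]
wrist_force: [-0.8, 0.5, 6.2]
width: 0.242
finger_force: 58.5
```

Call:
play_rows:
  steps:
    - {"claw": 0,"delta_pos": [0,0,-0.02],"angular": [0,0,0]}
    - {"claw": 0,"delta_pos": [0,0,-0.03],"angular": [0,0,0]}
    - {"claw": 0,"delta_pos": [0,0,-0.03],"angular": [0,0,0]}
    - {"claw": 0,"delta_pos": [0,0,-0.03],"angular": [0,0,0]}
    - {"claw": 0,"delta_pos": [0,0,-0.03],"angular": [0,0,0]}
    - {"claw": 0,"delta_pos": [0,0,0],"angular": [0,0,0]}

```text
time: 5.1
tool_pos: [0.47, -0.1089, 0.2606]
tool_rot: [3.137, 0.003, 1.826]
wrist_force: [0.4, 0.6, -1.4]
width: 0.239
finger_force: 58.7
```

```bash
python3 - <<'E'
from h import *
im,d=cams.grab_frame("side"); o=robot.observe(); t=o["tool_pos"]; print(o["time"],t,o["tool_rot"],o["width"],o["wrist_force"])
c=cloud("side",d); m=(np.hypot(c[...,0]-t[0],c[...,1]-t[1])<.03)&(c[...,2]>.12)&(c[...,2]<t[2])
q=c[m]
for a in np.arange(.13,.25,.01):
    s=q[abs(q[:,2]-a)<.005]
    if len(s)>3: print(a.round(3),len(s),s.mean(0).round(4),np.ptp(s[:,1]).round(3))
cv2.imwrite("pics/lift.png",im[60:360,150:550,::-1])
print(tool(np.array([.530,.276,t[2]])-t,o))
E
```

```text
5.15 [ 0.46875474 -0.1084422   0.25848349] [3.14029485e+00 8.34554385e-04 1.82611661e+00] 0.2403452122161823 [-0.07503838  0.37170266 -3.33370494]
0.16 8 [ 0.4686 -0.1053  0.1629] 0.009
0.17 19 [ 0.4688 -0.1043  0.1699] 0.006
0.18 21 [ 0.4686 -0.1048  0.1795] 0.007
0.19 21 [ 0.4685 -0.1043  0.1898] 0.007
0.2 23 [ 0.469  -0.1043  0.2001] 0.005
0.21 20 [ 0.4688 -0.1044  0.2101] 0.006
0.22 5 [ 0.4651 -0.1023  0.2177] 0.009
0.23 160 [ 0.4664 -0.0994  0.2309] 0.042
0.24 47 [ 0.4657 -0.1     0.2399] 0.014
[ 3.565e-01  1.564e-01 -1.000e-04]
```

View pics/lift.png

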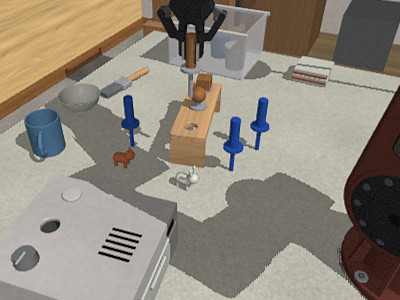

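The pin hangs straight in the jaws, and its empty stand hole shows at about crop (191,127). Next I carry it to the box.

Call:
play_rows:
  steps:
    - {"claw": 0,"delta_pos": [0.0357,0.0157,0],"angular": [0,0,0]}
    - {"claw": 0,"delta_pos": [0.0357,0.0157,0],"angular": [0,0,0]}
    - {"claw": 0,"delta_pos": [0.0357,0.0157,0],"angular": [0,0,0]}
    - {"claw": 0,"delta_pos": [0.0357,0.0157,0],"angular": [0,0,0]}
    - {"claw": 0,"delta_pos": [0.0357,0.0157,0],"angular": [0,0,0]}
    - {"claw": 0,"delta_pos": [0.0357,0.0157,0],"angular": [0,0,0]}
    - {"claw": 0,"delta_pos": [0.0357,0.0157,0],"angular": [0,0,0]}
    - {"claw": 0,"delta_pos": [0.0357,0.0157,0],"angular": [0,0,0]}
    - {"claw": 0,"delta_pos": [0.0357,0.0157,0],"angular": [0,0,0]}
    - {"claw": 0,"delta_pos": [0.0357,0.0157,0],"angular": [0,0,0]}
    - {"claw": 0,"delta_pos": [0,0,0],"angular": [0,0,0]}
    - {"claw": 0,"delta_pos": [0,0,0],"angular": [0,0,0]}

```text
time: 6.65
tool_pos: [0.529, 0.2759, 0.2559]
tool_rot: [-3.137, 0.001, 1.827]
wrist_force: [-0.2, -0.0, -1.3]
width: 0.242
finger_force: 58.8
```

```bash
python3 - <<'E'
from h import *
im,d=cams.grab_frame("side"); o=robot.observe(); t=o["tool_pos"]; print(o["time"],t,o["tool_rot"],o["width"],o["wrist_force"])
c=cloud("side",d); m=(np.hypot(c[...,0]-t[0],c[...,1]-t[1])<.035)&(c[...,2]>.12)&(c[...,2]<t[2])
q=c[m]
for a in np.arange(.13,.25,.01):
    s=q[abs(q[:,2]-a)<.005]
    if len(s)>3: print(a.round(3),len(s),s.mean(0).round(4),np.ptp(s[:,1]).round(3))
cv2.imwrite("pics/over.png",cv2.resize(im[180:380,80:340,::-1],None,fx=2.5,fy=2.5))
print(tool(np.array([.530,.276,t[2]])-t,o))
E
```

```text
6.7 [0.52927589 0.27561929 0.25642407] [-3.13832314e+00  9.07679840e-04  1.82569811e+00] 0.24592924724768125 [ 0.08197841 -0.88728927 -1.0686377 ]
0.16 28 [0.5246 0.2791 0.1608] 0.009
0.17 35 [0.525  0.2795 0.1702] 0.008
0.18 34 [0.5248 0.2793 0.1802] 0.008
0.19 35 [0.525  0.2791 0.1898] 0.008
0.2 36 [0.5248 0.2792 0.2002] 0.009
0.21 5 [0.5248 0.2804 0.2058] 0.004
0.22 63 [0.5142 0.2876 0.2231] 0.036
0.23 368 [0.5223 0.2817 0.2274] 0.043
0.24 77 [0.5223 0.2842 0.2395] 0.014
[ 0.0002  0.0008 -0.    ]
```

View pics/over.png

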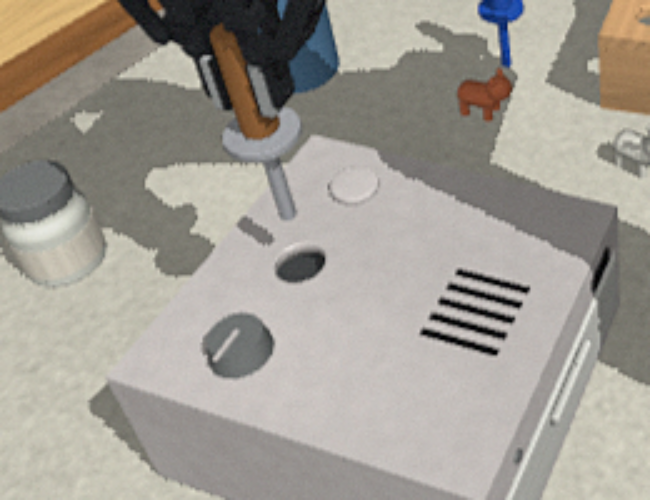

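The pin is upright above the hole at crop (300,262), with the dial and plug clear of it. Next I push down.

Call:
play_rows:
  steps:
    - {"claw": 0,"delta_pos": [0,0.001,0.02],"angular": [0,0,0]}
    - {"claw": 0,"delta_pos": [0,0,0.02],"angular": [0,0,0]}
    - {"claw": 0,"delta_pos": [0,0,0.02],"angular": [0,0,0]}
    - {"claw": 0,"delta_pos": [0,0,0.008],"angular": [0,0,0]}
    - {"claw": 0,"delta_pos": [0,0,0.005],"angular": [0,0,0]}
    - {"claw": 0,"delta_pos": [0,0,0.005],"angular": [0,0,0]}
    - {"claw": 0,"delta_pos": [0,0,0.004],"angular": [0,0,0]}
    - {"claw": 0,"delta_pos": [0,0,0],"angular": [0,0,0]}
    - {"claw": 0,"delta_pos": [0,0,0],"angular": [0,0,0]}
    - {"claw": 0,"delta_pos": [0,0,0],"angular": [0,0,0]}
    - {"claw": 0,"delta_pos": [0,0,0],"angular": [0,0,0]}

```text
time: 8.07
tool_pos: [0.5312, 0.277, 0.1765]
tool_rot: [3.141, -0.0, 1.826]
wrist_force: [-2.2, -0.5, 3.8]
width: 0.245
finger_force: 59.3
```

```bash
python3 - <<'E'
from h import *
im,d=cams.grab_frame("side"); o=robot.observe(); t=o["tool_pos"]; print(o["time"],t,o["tool_rot"],o["width"],o["wrist_force"])
cv2.imwrite("pics/push.png",cv2.resize(im[180:400,80:400,::-1],None,fx=2.5,fy=2.5))
E
```

```text
8.125 [0.53115085 0.27698621 0.17640783] [3.14151418e+00 4.15665734e-06 1.82622542e+00] 0.23929518738400749 [-1.37664107 -1.26346587  3.92237688]
```

View pics/push.png

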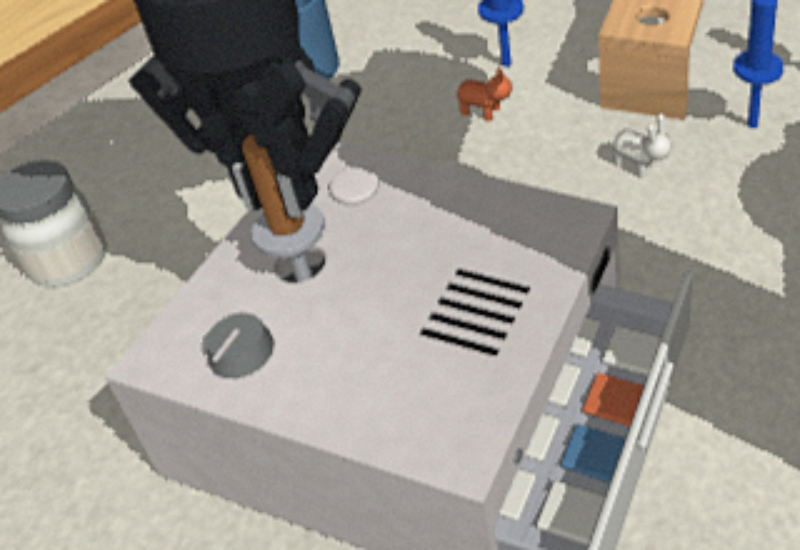

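The tray is out, at about (610,430) in the crop. Next I raise the pin and carry it back.

Call:
play_rows:
  steps:
    - {"claw": 0,"delta_pos": [0,0,-0.02],"angular": [0,0,0]}
    - {"claw": 0,"delta_pos": [0,0,-0.03],"angular": [0,0,0]}
    - {"claw": 0,"delta_pos": [0,0,-0.032],"angular": [0,0,0]}
    - {"claw": 0,"delta_pos": [0,0,0],"angular": [0,0,0]}
    - {"claw": 0,"delta_pos": [-0.0358,-0.0158,0],"angular": [0,0,0]}
    - {"claw": 0,"delta_pos": [-0.0358,-0.0158,0],"angular": [0,0,0]}
    - {"claw": 0,"delta_pos": [-0.0358,-0.0158,0],"angular": [0,0,0]}
    - {"claw": 0,"delta_pos": [-0.0358,-0.0158,0],"angular": [0,0,0]}
    - {"claw": 0,"delta_pos": [-0.0358,-0.0158,0],"angular": [0,0,0]}
    - {"claw": 0,"delta_pos": [-0.0358,-0.0158,0],"angular": [0,0,0]}
    - {"claw": 0,"delta_pos": [-0.0358,-0.0158,0],"angular": [0,0,0]}
    - {"claw": 0,"delta_pos": [-0.0358,-0.0158,0],"angular": [0,0,0]}
    - {"claw": 0,"delta_pos": [-0.0358,-0.0158,0],"angular": [0,0,0]}
    - {"claw": 0,"delta_pos": [-0.0358,-0.0158,0],"angular": [0,0,0]}
    - {"claw": 0,"delta_pos": [0,0,0],"angular": [0,0,0]}
    - {"claw": 0,"delta_pos": [0,0,0],"angular": [0,0,0]}
    - {"claw": 0,"delta_pos": [0,0,0],"angular": [0,0,0]}

```text
time: 10.25
tool_pos: [0.4686, -0.1083, 0.2577]
tool_rot: [-3.141, -0.001, 1.828]
wrist_force: [0.1, -0.0, -0.7]
width: 0.241
finger_force: 59.0
```

```bash
python3 - <<'E'
from h import *
im,d=cams.grab_frame("side"); o=robot.observe(); t=o["tool_pos"]; print(o["time"],t,o["tool_rot"],o["width"],o["wrist_force"])
c=cloud("side",d); m=(np.hypot(c[...,0]-t[0],c[...,1]-t[1])<.035)&(c[...,2]>.145)&(c[...,2]<t[2])
q=c[m]
for a in np.arange(.15,.25,.01):
    s=q[abs(q[:,2]-a)<.005]
    if len(s)>3: print(a.round(3),len(s),s.mean(0).round(4),np.ptp(s[:,1]).round(3))
# stand hole
_,K,Rm,p=pose("side"); ray=c-p; s=(.085-p[2])/np.where(abs(ray[...,2])<1e-6,1,ray[...,2]); h=p+ray*s[...,None]
m=(c[...,2]<.079)&(np.hypot(h[...,0]-.469,h[...,1]+.108)<.025)
print("hole",h[m].mean(0),cv2.minEnclosingCircle(h[m][:,:2].astype(np.float32)*1000),m.sum())
cv2.imwrite("pics/back.png",cv2.resize(im[60:260,220:480,::-1],None,fx=2.5,fy=2.5))
print(tool(np.array([.4692,-.1087,.1195])-t,o))
E
```

```text
10.3 [ 0.4687344  -0.1083009   0.25791077] [-3.14139870e+00 -5.35648082e-04  1.82771888e+00] 0.23636532523164747 [-0.74945597  0.39904222 -0.97806057]
0.16 11 [ 0.4664 -0.1033  0.1616] 0.004
0.17 17 [ 0.4669 -0.1033  0.1699] 0.009
0.18 16 [ 0.4668 -0.1031  0.1801] 0.004
0.19 19 [ 0.4668 -0.1037  0.1903] 0.007
0.2 20 [ 0.4664 -0.1043  0.2   ] 0.008
0.21 18 [ 0.466  -0.1034  0.2096] 0.009
0.22 16 [ 0.459  -0.094   0.2235] 0.024
0.23 156 [ 0.4645 -0.0992  0.229 ] 0.041
0.24 47 [ 0.4641 -0.1     0.2399] 0.016
hole [ 0.46663559 -0.10288828  0.085     ] ((466.8818359375, -102.57132720947266), 13.646632194519043) 54
[-0.0006  0.0004  0.1384]
```

View pics/back.png

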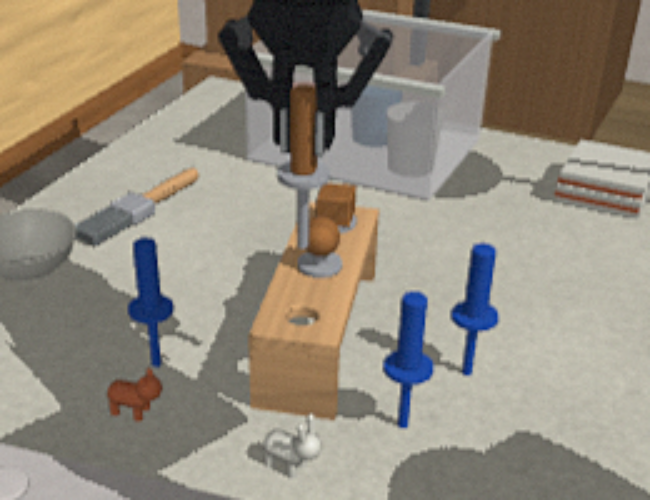

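The pin is still vertical, above its hole at crop (302,317). Next I lower it.

Call:
play_rows:
  steps:
    - {"claw": 0,"delta_pos": [-0.0005,0.0005,0.03],"angular": [0,0,0]}
    - {"claw": 0,"delta_pos": [0,0,0.03],"angular": [0,0,0]}
    - {"claw": 0,"delta_pos": [0,0,0.03],"angular": [0,0,0]}
    - {"claw": 0,"delta_pos": [0,0,0.025],"angular": [0,0,0]}
    - {"claw": 0,"delta_pos": [0,0,0.015],"angular": [0,0,0]}
    - {"claw": 0,"delta_pos": [0,0,0.006],"angular": [0,0,0]}
    - {"claw": 0,"delta_pos": [0,0,0],"angular": [0,0,0]}
    - {"claw": 0,"delta_pos": [0,0,0],"angular": [0,0,0]}
    - {"claw": 0,"delta_pos": [0,0,0],"angular": [0,0,0]}

```text
time: 11.42
tool_pos: [0.47, -0.11, 0.1233]
tool_rot: [3.14, 0.001, 1.826]
wrist_force: [0.1, -0.4, -1.1]
width: 0.244
finger_force: 59.0
```

Call:
play_rows:
  steps:
    - {"claw": 0,"delta_pos": [0,0,0.002],"angular": [0,0,0]}
    - {"claw": 0,"delta_pos": [0,0,0.001],"angular": [0,0,0]}
    - {"claw": 0,"delta_pos": [0,0,0],"angular": [0,0,0]}
    - {"claw": 0,"delta_pos": [0,0,0],"angular": [0,0,0]}

```text
time: 11.92
tool_pos: [0.4694, -0.1097, 0.1195]
tool_rot: [3.142, 0.0, 1.826]
wrist_force: [-1.2, -0.1, 1.5]
width: 0.242
finger_force: 59.3
```

Call:
play_rows:
  steps:
    - {"claw": 30,"delta_pos": [0,0,0],"angular": [0,0,0]}
    - {"claw": 40,"delta_pos": [0,0,0],"angular": [0,0,0]}
    - {"claw": 60,"delta_pos": [0,0,0],"angular": [0,0,0]}
    - {"claw": 80,"delta_pos": [0,0,0],"angular": [0,0,0]}
    - {"claw": 100,"delta_pos": [0,0,0],"angular": [0,0,0]}
    - {"claw": 100,"delta_pos": [0,0,0],"angular": [0,0,0]}
    - {"claw": 100,"delta_pos": [0,0,0],"angular": [0,0,0]}
    - {"claw": 100,"delta_pos": [0,0,-0.02],"angular": [0,0,0]}
    - {"claw": 100,"delta_pos": [0,0,-0.03],"angular": [0,0,0]}
    - {"claw": 100,"delta_pos": [0,0,-0.03],"angular": [0,0,0]}
    - {"claw": 100,"delta_pos": [0,0,-0.03],"angular": [0,0,0]}
    - {"claw": 100,"delta_pos": [0,0,-0.03],"angular": [0,0,0]}
    - {"claw": 100,"delta_pos": [0,0,0],"angular": [0,0,0]}
    - {"claw": 100,"delta_pos": [0,0,0],"angular": [0,0,0]}
    - {"claw": 100,"delta_pos": [0,0,0],"angular": [0,0,0]}

```text
time: 13.8
tool_pos: [0.4683, -0.1093, 0.2574]
tool_rot: [-3.139, -0.002, 1.826]
wrist_force: [-0.6, 0.2, 0.2]
width: 1.002
finger_force: 0.0
```

```bash
python3 - <<'E'
from h import *
im,d=cams.grab_frame("side"); o=robot.observe(); t=o["tool_pos"]; print(o["time"],t,o["wrist_force"],o["width"])
c=cloud("side",d); m=(np.hypot(c[...,0]-.468,c[...,1]+.108)<.03)&(c[...,2]>.1)&(c[...,2]<.18)
q=c[m]; print(circ(q[q[:,2]<.155],.011),np.percentile(q[:,2],97))
cv2.imwrite("pics/end.png",cv2.resize(im[100:400,100:480,::-1],None,fx=2,fy=2))
E
```

```text
13.85 [ 0.46833919 -0.10931766  0.25750608] [ 0.21036164 -0.05770031  0.657376  ] 0.9983363849444566
[ 0.46957733 -0.10885685] 0.16105429709824298
```

View pics/end.png

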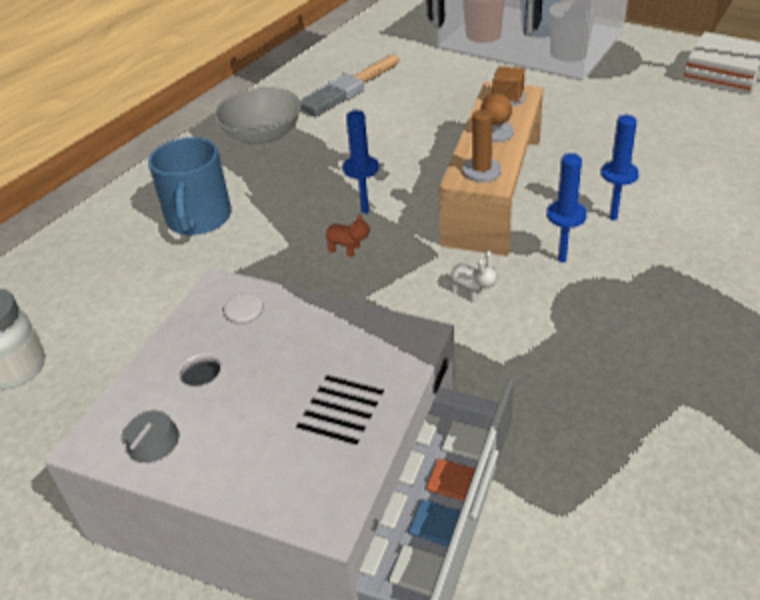

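The pin stands upright in its hole at crop (482,145), the tray is out, and the gripper is clear. I am handing the job in.

```bash
python3 -c "
from workcell import robot
print(robot.close_job())"
```

```text
the job is handed in; nothing more can be done
None
```

The tray sprang out when I pushed the pin through the hole, and the pin is back upright in its stand hole within about 2 mm of its start, let go; I handed the job in at about 14 s, and no verdict came back.

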